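Show a notched sample plate to the code reader

ROBOT

A 6-joint arm with a two-finger parallel gripper is mounted at the origin on a cart in front of the work surface, level with it; the furniture and walls round the work are solid. World frame = base frame: x ahead of the robot, y to its left, z up, the work surface at z = 0. Lengths are in m, angles in rad, forces in N, time in s.
With the tool pointing down it reaches from about 0.3 to 0.775 m from the base axis. Payload 14.6 kg.
Tool frame: the origin (TCP) lies at the centre of the arm's flange, where the gripper is bolted on; the fingertips stand 199 mm ahead of it and the grasp point (between the pads) lies ctrl.tcp_to_grasp ahead of it (ctrl.tcp_to_grasp is the distance from the TCP to the grasp point, in m); z points along the fingers, y is the line along which they close (so a half turn about z gives the same grasp; the last joint's range is limited). The gripper opens to 94 mm and grips with 3 to 60 N. Pads are 16 mm wide; open, the fingers measure 119 mm over their backs; the gripper's body (75 mm by 177 mm) begins 78 mm behind the grasp point.
Start: joints at [-1.23, 0.3, 1.521, -0, 1.321, -0.067], TCP at [0.218, -0.505, 0.405] pointing down, gripper open.
Joint ranges: [-3.03, 3.03], [-0.79, 2.21], [0.23, 2.52], [-1.04, 4.18], [0, 3.07], [-2.55, 2.55]. Speed limits (rad/s): [2.22, 2.22, 2.57, 3.14, 3.14, 3.14].

INTERFACE

Orientations are given as [roll, pitch, yaw] about the fixed x, y, z axes, in that order (R = Rz(yaw) Ry(pitch) Rx(roll)).
In Python, from station import ctrl gives the robot as it stands. The module is installed in compiled form; this text tells all that it offers.
- The arm moves only by the shell command python3 -m jog 'ROWS' [OPENING] [FORCE]. ROWS is JSON, a list of rows, each a list of 6 numbers: the shift along the tool's x, y, z in cm, then the turn, a rotation vector about the tool's x, y, z in rad. In form: [[tx, ty, tz, ax, ay, az], ...]. A call has 1 to 8 rows; each row is the pose to reach, as a shift and turn from the pose commanded when the call began, along the tool's axes at that moment; what a row does not reach only later rows make up. A row lasts 1/10 s, in which the tool goes at most 50 mm and 8.59 degrees, less where a joint would pass 70% of its speed; a pose out of reach is approached as far as the arm can. A call with a gripper value outside its range is refused whole. OPENING is the opening in per cent of the stroke, from 0 (shut) to 100 (fully open), set as the call begins (- or left out, the last holds). The fingers move at their own pace and stop on an object; FORCE is the grip in N (left out, the last holds). Time passes only in rows, so rows that repeat a pose let the fingers close. It gives the time, the measured TCP pose, the force, the opening and the grip force at its end, in the units of the state.
- ctrl.get_obs(): the state, without advancing time (a new reading comes with each control period).
- ctrl.camera(name): name is "scene" or "top"; returns a dict with "img" (384x512x3 uint8, blue, green, red), "intrinsics" (3x3 intrinsics, pixels), "R" (3x3) and "t" (3): a world point X has camera coordinates R X + t. Camera axes: x right, y down, z forward; pixel columns grow to the right and rows downward; lengths in m; the calibration is good to about 2 mm. A picture is of the moment at which its call begins. There is no depth.
- ctrl.hand_in(): hands the job in; it is judged then, once.
The state is a dict: "time_s": time; "qpos": joint angles; "joint_vel": joint speeds; "tau": joint torques, N m; "ee_pos": TCP position; "eef_rot": TCP orientation; "force": force on the tool from outside, world axes, zero at the start; "moment": the same for the moment, N m; "grip_width": finger opening in m; "grip_force": force on a finger pad.
Only numpy, scipy, OpenCV 4.12 (cv2) and the standard library are available. Lean on these libraries where they do the work, as an engineer would, in place of code of your own. Each camera call takes 0.05 s, during which the arm holds its last target. There are 200 camera calls.

TASK

Take the amber sample plate out of its stand by its plain amber end, leaving the frosted end (the one with the notched corner) uncovered by the fingers. Hold it in front of the code reader on the post with its label side up and squarely facing the lens, the label 24 cm from the lens on the line it looks along, and finish while still holding it there, at rest. Leave the green plate and the other things on the table where they are.

Things in the scene. Friction and masses are not known exactly. Their poses are not given: they have to be found in the camera images.
- plate_amber: Amber plate 90 x 50 x 8 mm, 60 g, on its long edge in stand_amber. Origin: middle of the lower edge, 6 mm above the table at the start. x through the 8 mm (-4 to 4), y along it (-45 to 45), z up it (0 to 50). +y end (y 13 to 45) frosted white, upper corner notched (y over 36, z over 40 mm); y -45 to 13 plain amber. Label on the +x face only: facing it as it stands, the notch is upper right; from behind, upper left.
- plate_amber_label (a point): centre of the label, a 24 x 22 mm white patch with a black dot pattern on the frosted end of the amber plate: x = +4, y = +29, z = +26 mm in the plate's frame; the outward normal is the plate's +x
- plate_green: same plate in green, standing in stand_green; same sizes and axes; stays in its stand
- stand_amber: fixed aluminium stand of the amber plate, base 64 (x) x 104 (y) x 6 mm. Black slot walls, 28 mm wide overall, end 16 mm above the table; slot along y, 9.6 mm wide, 10 mm deep; the plate slides out freely straight up. Origin: centre of the underside; axes as the plate's at the start.
- stand_green: fixed aluminium stand of the green plate, base 64 (x) x 104 (y) x 6 mm. Black slot walls, 28 mm wide overall, end 16 mm above the table; slot along y, 9.6 mm wide, 10 mm deep; the plate slides out freely straight up. Origin: centre of the underside; axes as the plate's at the start.
- reader_head: head of the code reader: grey box 70 x 58 x 44 mm, black front with round lens, on a fixed 0.34 m post with an 80 mm round foot. Origin: middle of the front, 5 mm behind the glass, 0.325 m above the table. It looks along its -x axis, 40 degrees down and towards the robot (-x) within 0.3 rad; y level. A label squarely facing the lens has plate +x along head +x.
- read_point (a point): where the label's centre belongs: the point 0.24 m in front of the head's origin along its line of sight, 0.171 m above the table, in free air
- spanner: steel spanner, 159 mm long, 6 mm high, lying loose; bystander, origin at the centre of its underside
- hex_key_5: steel hex key, 83 x 33 mm, 5 mm high, lying loose; bystander, origin at the centre of its underside
- ir_thermometer: orange and grey infrared thermometer, 164 x 121 mm, 38 mm high, lying loose; bystander, origin at the centre of its underside
- tube_1: red and white glue tube, 126 x 36 mm, 24 mm high, lying loose; bystander, origin at the centre of its underside

How it is judged:
By the outcome, as a careful person would: the job done as asked, in the order asked, and still so for the second after the job is handed in, while the arm keeps its last pose, push and grip.
It also fails if it takes over 35 s, if anything falls off the work surface, if the arm or the gripper's body presses on something with over 40 N, if the wrist force passes 120 N, or if a joint passes its speed limit or range.

## Working session

There is one attempt and no reset: what is moved stays moved. The work goes in short steps, Python scripts to look and compute and a shell command to move; the robot and the scene stay as the last step left them, time stands still between calls to the robot, and variables do not carry over. Pictures are saved under pics/ and viewed, at most 10 in all, crops included, and the job is handed in when it is done.

```bash
mkdir -p pics; python3 - <<'E'
from station import ctrl
import cv2,pickle
print(ctrl.get_obs(), ctrl.tcp_to_grasp)
d={n:ctrl.camera(n) for n in("scene","top")}
pickle.dump(d,open("cam0.pkl","wb"))
for n in d:
    cv2.imwrite(f"pics/{n}0.png",cv2.resize(d[n]["img"],(800,600),interpolation=cv2.INTER_CUBIC)); print(n,d[n]["intrinsics"],d[n]["R"],d[n]["t"])
E
```

```text
{'time_s': 0.0, 'qpos': array([-1.22961492e+00,  3.00459000e-01,  1.52156879e+00,  1.12369570e-06,
        1.32068895e+00, -6.66128029e-02]), 'joint_vel': array([ 5.33459395e-04, -4.17269918e-05,  3.78964124e-04,  3.32175284e-04,
        1.28935257e-03,  1.59256749e-03]), 'tau': array([-9.79356191e-04, -5.31814027e+01, -3.52740026e+01,  7.07681291e-02,
        2.44451640e-02, -1.17370096e-04]), 'ee_pos': array([ 0.21810235, -0.50487309,  0.40409804]), 'eef_rot': array([-3.14047114e+00, -7.59087539e-05,  4.07793888e-01]), 'force': array([0.66148444, 0.43913777, 0.22466444]), 'moment': array([-0.01652017,  0.02785752,  0.02104858]), 'grip_force': 0.0, 'grip_width': 0.09407196168495988} 0.1804
scene [[395.29796825   0.         248.94957969]
 [  0.         395.29796825 186.03698319]
 [  0.           0.           1.        ]] [[ 0.88150314 -0.47214832  0.00530783]
 [-0.2589818  -0.49285859 -0.83067373]
 [ 0.39481721  0.73086687 -0.55673422]] [-0.59409405  0.2411393   1.12644651]
top [[405.41564655   0.         254.44199272]
 [  0.         405.41564655 198.50519786]
 [  0.           0.           1.        ]] [[ 2.18205808e-02 -9.99759565e-01  2.16220237e-03]
 [-9.96679493e-01 -2.19229519e-02 -7.84179309e-02]
 [ 7.84464784e-02 -4.43897961e-04 -9.96918228e-01]] [-0.19725808  0.5630369   1.21826937]
```

View pics/scene0.png

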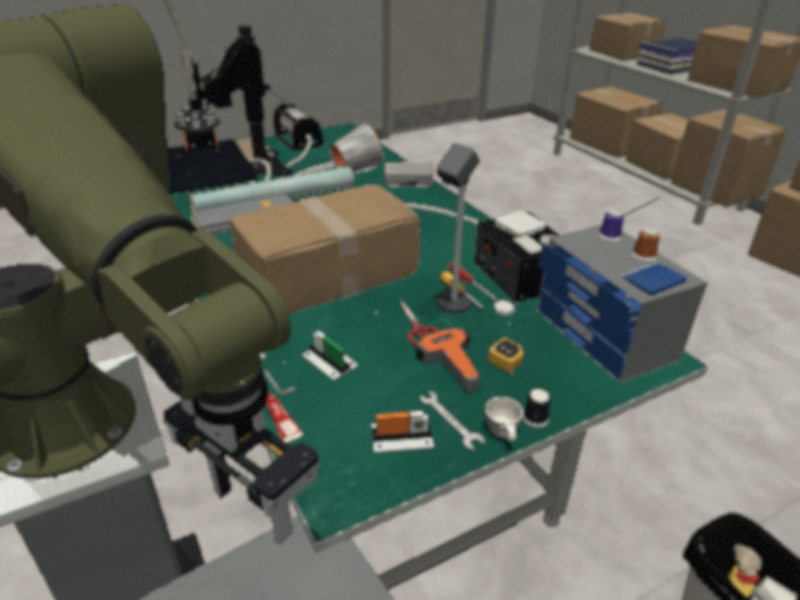

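View pics/top0.png

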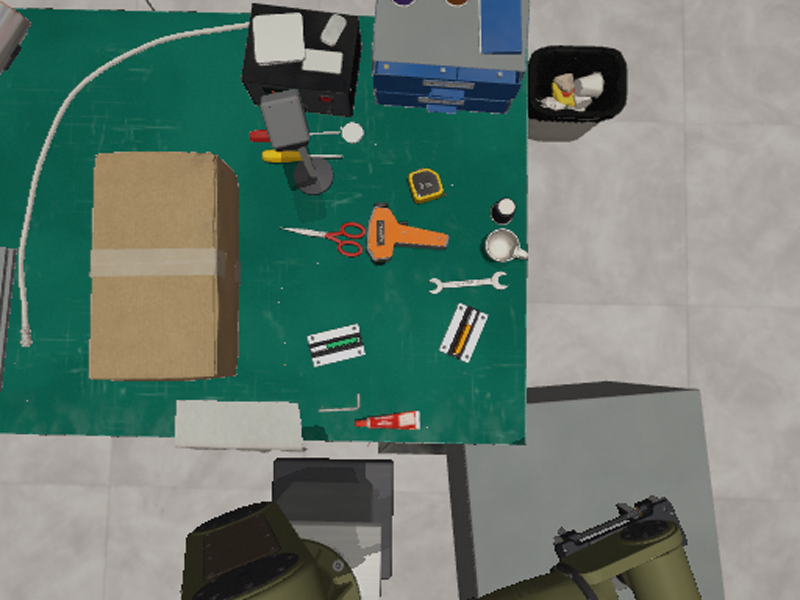

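The scene view shows the amber plate at about (402,425), with its frosted, notched end to the right. The reader head is at (458,165). In the top view the amber plate is at (463,333), the head at (285,120) and its foot at (318,180). Next I'll crop these in close.

```bash
python3 - <<'E'
import cv2,pickle,numpy as np
d=pickle.load(open("cam0.pkl","rb"))
def crop(n,c,r,w=50,h=37): return cv2.resize(d[n]["img"][r-h:r+h,c-w:c+w],(400,296),interpolation=cv2.INTER_NEAREST)
m=np.vstack([np.hstack([crop("scene",258,272),crop("top",297,213)]),np.hstack([crop("scene",293,105),crop("top",182,77)])])
cv2.imwrite("pics/mosaic.png",m)
E
```

```text
(no output)
```

View pics/mosaic.png

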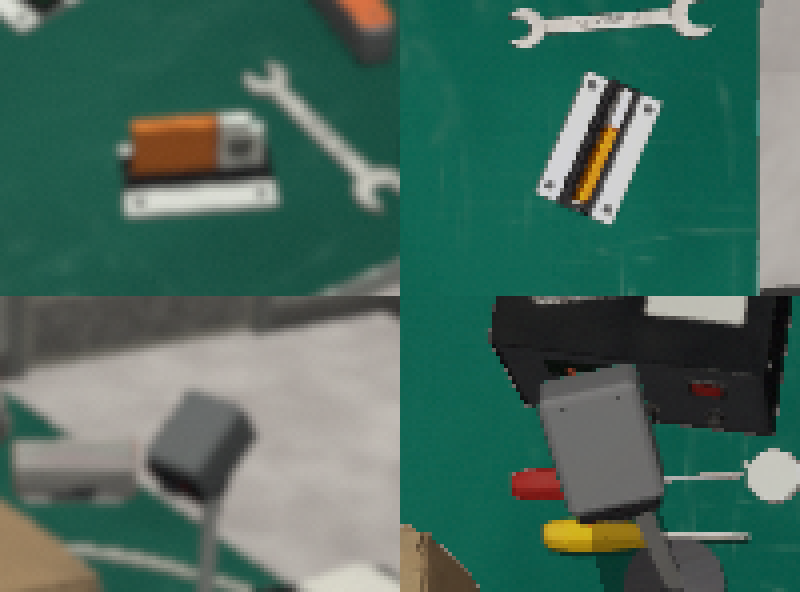

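The mosaic shows the label's dark pattern on the face towards the scene camera, with the notch at upper right. In the top crop the frosted end is at upper right. The head's top face has corners at about (541,382), (635,366), (662,500) and (580,515) in the mosaic. Next I'll measure the plate and head poses.

```bash
cat > h.py <<'E'
import numpy as np,cv2
from scipy.spatial.transform import Rotation as Ro
def ray(c,u,v,z):
    d=c["R"].T@np.linalg.inv(c["intrinsics"])@[u,v,1]; o=-c["R"].T@c["t"]
    return o+d*(z-o[2])/d[2]
def proj(c,X):
    p=c["intrinsics"]@(c["R"]@np.array(X)+c["t"]); return p[:2]/p[2]
def head(yaw,a=np.deg2rad(40)):
    x=np.array([np.cos(a)*np.cos(yaw),np.cos(a)*np.sin(yaw),np.sin(a)]); y=np.array([-np.sin(yaw),np.cos(yaw),0])
    return np.c_[x,y,np.cross(x,y)]
E
python3 - <<'E'
from h import *
import pickle
from scipy.optimize import least_squares
d=pickle.load(open("cam0.pkl","rb")); c=d["top"]; S=6
def sub(c,c0,r0,w=50,h=37): return cv2.resize(c["img"][r0-h:r0+h,c0-w:c0+w],None,fx=S,fy=S,interpolation=cv2.INTER_CUBIC),lambda p:(np.array(p)+.5)/S-.5+[c0-w,r0-h]
# stand: everything not green table
im,f=sub(c,297,213,22,24); hsv=cv2.cvtColor(im,cv2.COLOR_BGR2HSV)
white=((hsv[...,1]<60)&(hsv[...,2]>120)).astype(np.uint8)
k=cv2.findContours(white,0,1)[0]; pts=np.vstack([q for q in k if cv2.contourArea(q)>400])[:,0]
pw=np.array([ray(c,*f(p),.006)[:2] for p in pts])
r=cv2.minAreaRect((pw*1000).astype(np.float32)); print("stand base mm",r)
for nm,m,z in(("amber",(hsv[...,0]>8)&(hsv[...,0]<30)&(hsv[...,1]>150)&(hsv[...,2]>150),.056),):
    k=max(cv2.findContours(m.astype(np.uint8),0,1)[0],key=cv2.contourArea)[:,0]
    print(nm,cv2.minAreaRect((np.array([ray(c,*f(p),z)[:2] for p in k])*1000).astype(np.float32)))
# scene stand/amber check
# head: top face quad
im,f=sub(c,182,77,20,22); hsv=cv2.cvtColor(im,cv2.COLOR_BGR2HSV)
m=((hsv[...,1]<40)&(hsv[...,2]>85)&(hsv[...,2]<150)).astype(np.uint8)
m=cv2.morphologyEx(m,cv2.MORPH_OPEN,np.ones((61,61)))
k=max(cv2.findContours(m,0,1)[0],key=cv2.contourArea)
h=cv2.convexHull(k); q=cv2.approxPolyN(h,4)[0] ; q=np.array([f(p) for p in q]); print(q)
q=q[np.argsort(q[:,1])]; q=np.vstack([q[:2][np.argsort(q[:2,0])],q[2:][np.argsort(q[2:,0])]]) # rear L,R front L,R
hand=np.array([[541,382],[635,366],[580,515],[662,500]],float); hand=(hand-[400,296])/4-.5+[132,40]; print(hand)
for Q in(q,hand):
    def model(p,w=.058,l=.07):
        R=head(p[2]); o=np.array([p[0],p[1],.325])
        return np.array([proj(c,o+R@v) for v in([l,w/2,.022],[l,-w/2,.022],[0,w/2,.022],[0,-w/2,.022])])
    s=least_squares(lambda p:(model(p)-Q).ravel(),[.75,.1,.2]); R=head(s.x[2])
    print("head",s.x,"res",s.fun.round(1),"read",np.r_[s.x[:2],.325]-.24*R[:,0])
E
```

```text
stand base mm ((528.0770263671875, -315.1606750488281), (65.27293395996094, 104.53167724609375), 67.91922760009766)
amber ((513.2122802734375, -309.11810302734375), (8.877674102783203, 58.93116760253906), 67.63605499267578)
[[189.91666667  59.75      ]
 [198.58333333  91.91666667]
 [173.58333333  91.91666667]
 [163.41666667  59.75      ]]
[[166.75  61.  ]
 [190.25  57.  ]
 [176.5   94.25]
 [197.    90.5 ]]
head [ 0.80225636 -0.01494897  0.14257652] res [ 1.9  2.4  1.4 -0.7 -1.7  0.6 -1.8 -2.4] read [ 0.62027119 -0.04107304  0.17073097]
head [ 0.80285609 -0.018694    0.20808029] res [-0.8  1.9  1.5  1.2 -2.5 -1.3  1.7 -2. ] read [ 0.62297122 -0.05667424  0.17073097]
```

```bash
python3 - <<'E'
from h import *
import pickle
from scipy.optimize import least_squares
d=pickle.load(open("cam0.pkl","rb")); c=d["top"]
hand=np.array([[541,382],[635,366],[580,515],[662,500]],float); hand=(hand-[400,296])/4-.5+[132,40]
cor=lambda l,w,h:([l,w/2,h],[l,-w/2,h],[0,w/2,h],[0,-w/2,h])
for l,w,h in((.07,.044,.029),(.07,.058,.022),(.058,.044,.035)):
    def model(p,cc=c):
        R=head(p[2]); o=np.array([p[0],p[1],.325])
        return np.array([proj(cc,o+R@np.array(v)) for v in cor(l,w,h)+(cor(l,w,-h) if cc is not c else ())])
    s=least_squares(lambda p:(model(p)-hand).ravel(),[.75,.1,.2]); R=head(s.x[2])
    print(l,w,h,"head",s.x,"res",s.fun.round(1),"read",(np.r_[s.x[:2],.325]-.24*R[:,0]).round(4))
    print(((model(s.x,d["scene"])-[208,68]+.5)*4+[0,296]).round().tolist())
def big(n,c0,r0,w=26,h=28): return cv2.resize(d[n]["img"][r0-h:r0+h,c0-w:c0+w],(400,431),interpolation=cv2.INTER_CUBIC)
a,b=big("scene",258,108),big("top",182,77)
a=big("scene",258,110); a=big("scene",258+0,110)
a=big("scene",257,108)
cv2.imwrite("pics/head.png",np.hstack([np.clip(big("scene",258,108).astype(float)*1.6,0,255).astype(np.uint8),np.clip(b.astype(float)*1.6,0,255).astype(np.uint8)]))
E
```

```text
0.07 0.044 0.029 head [ 0.80515953 -0.0187747   0.20887065] res [ 2.2  1.3 -1.6  1.7  0.5 -1.7 -1.2 -1.4] read [ 0.6253 -0.0569  0.1707]
[[343.0, 382.0], [383.0, 397.0], [291.0, 452.0], [330.0, 470.0], [371.0, 424.0], [411.0, 440.0], [321.0, 493.0], [360.0, 510.0]]
0.07 0.058 0.022 head [ 0.80285609 -0.018694    0.20808029] res [-0.8  1.9  1.5  1.2 -2.5 -1.3  1.7 -2. ] read [ 0.623  -0.0567  0.1707]
[[337.0, 385.0], [391.0, 406.0], [286.0, 455.0], [338.0, 478.0], [359.0, 417.0], [412.0, 438.0], [309.0, 486.0], [360.0, 509.0]]
0.058 0.044 0.035 head [ 0.81347035 -0.01706904  0.21539808] res [ 2.8  3.9 -1.1  4.2 -0.1 -4.3 -1.7 -4.1] read [ 0.6339 -0.0564  0.1707]
[[338.0, 387.0], [379.0, 403.0], [295.0, 446.0], [335.0, 463.0], [372.0, 438.0], [412.0, 454.0], [331.0, 494.0], [370.0, 511.0]]
```

View pics/head.png

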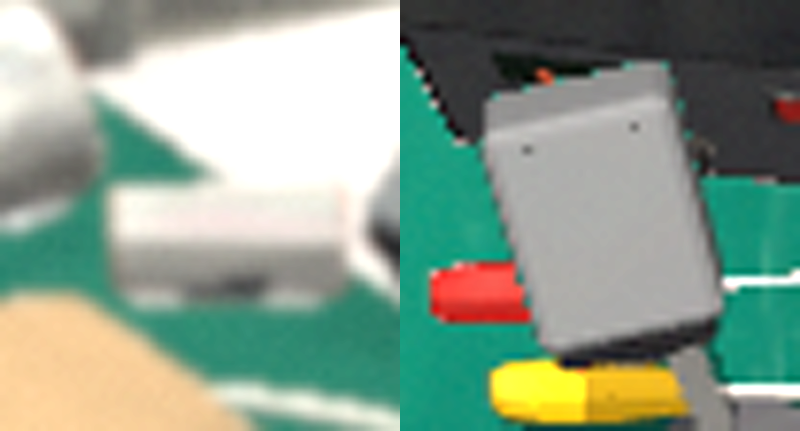

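The scene half of that crop missed the head. The top half shows the lit top face with corners (486,135), (670,97), (722,313) and (545,352), a dark front rim down to about (562,364)–(716,340), and the back face above. I'll recrop the scene view.

```bash
python3 - <<'E'
from h import *
import pickle
from scipy.optimize import least_squares
d=pickle.load(open("cam0.pkl","rb")); c=d["top"]
Q=np.array([[486,135],[670,97],[545,352],[722,313]],float)
Q=np.c_[(Q[:,0]-400)/7.692-.5+156,Q[:,1]/7.696-.5+49]
def model(p,cc=c):
    R=head(p[2]); o=np.array([p[0],p[1],.325]); w,b,a=p[3:6]
    return np.array([proj(cc,o+R@np.array(v)) for v in([b,w,.022],[b,-w,.022],[a,w,.022],[a,-w,.022])])
s=least_squares(lambda p:np.r_[(model(np.r_[p[:4],.067,p[4]])-Q).ravel()],[.8,0,.2,.027,.004])
R=head(s.x[2]);print(s.x,s.fun.round(1),(np.r_[s.x[:2],.325]-.24*R[:,0]).round(4))
img=cv2.resize(d["scene"]["img"][80:136,265:325],(600,560),interpolation=cv2.INTER_CUBIC)
o=np.r_[s.x[:2],.325]
for v in [[l,w,h] for l in(0,.07) for w in(-.029,.029) for h in(-.022,.022)]:
    p=(proj(d["scene"],o+R@np.array(v))-[265,80]+.5)*10; cv2.circle(img,tuple(int(i) for i in p),3,(0,0,255),-1)
cv2.imwrite("pics/head2.png",img)
E
```

```text
[ 0.79910447 -0.01803723  0.22771424  0.0271313   0.00152369] [-0.2 -0.  -0.1  0.1  0.1 -0.2  0.1  0.2] [ 0.62   -0.0595  0.1707]
```

View pics/head2.png

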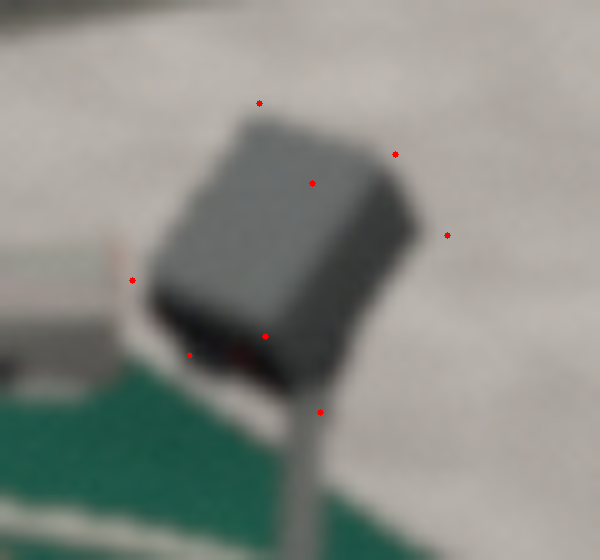

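The head fit holds in both views: yaw about 0.22, read point about (0.62, -0.059, 0.171). The stand is at (0.528, -0.315) with plate y at -22.1°. Moving above the grasp point.

```bash
cat >> h.py <<'E'
def rows(pos,Rt):
    from station import ctrl
    o=ctrl.get_obs(); R=Ro.from_euler("xyz",o["eef_rot"])
    print("t",o["time_s"],"row",(R.inv().apply(pos-o["ee_pos"])*100).round(2),(R.inv()*Ro.from_matrix(Rt)).as_rotvec().round(4),"F",o["force"].round(1),"q",o["qpos"].round(2),"w",o["grip_width"],o["grip_force"])
a=np.deg2rad(-22.1); py=np.array([np.cos(a),np.sin(a),0]); px=np.array([-py[1]*-1*1.0 if 0 else np.sin(a),-np.cos(a),0]); pz=np.array([0,0,1.])
RP=np.c_[py,px,-pz]; PG=np.array([.5281,-.3152,0])-.015*py
E
python3 -m jog '[[34.9,-6.2,8.4,0,0,0.794],[34.9,-6.2,8.4,0,0,0.794],[34.9,-6.2,8.4,0,0,0.794],[34.9,-6.2,8.4,0,0,0.794],[34.9,-6.2,8.4,0,0,0.794],[34.9,-6.2,8.4,0,0,0.794],[34.9,-6.2,8.4,0,0,0.794],[34.9,-6.2,8.4,0,0,0.794]]' 45 30
python3 -c "
from h import *; print(np.cross(py,pz),px); rows(PG+[0,0,.32],RP)"
```

```text
time_s: 0.9
ee_pos: [0.5159, -0.3074, 0.3194]
eef_rot: [-3.141, 0.001, -0.385]
force: [-0.3, -0.9, 0.0]
grip_width: 0.0425
grip_force: 0.0
[-0.37622426 -0.92652863  0.        ] [-0.37622426 -0.92652863  0.        ]
t 0.9 row [-0.08  0.26 -0.06] [-0.0005  0.0012  0.0008] F [-0.3 -0.9  0. ] q [-0.6   0.49  1.46  0.    1.19  1.36] w 0.04254786401455657 0.0
```

```bash
python3 -m jog '[[0,0,0,0,0,0],[0,0,0,0,0,0],[0,0,0,0,0,0]]'
python3 - <<'E'
from h import *
from station import ctrl
rows(PG+[0,0,.32],RP)
im=[ctrl.camera(n)["img"] for n in("scene","top")]
f=lambda i,c,r:cv2.resize(i[r-50:r+50,c-50:c+50],(400,400),interpolation=cv2.INTER_CUBIC)
cv2.imwrite("pics/pre.png",np.hstack([f(im[0],258,250),f(im[1],297,213)]))
E
```

```text
time_s: 1.2
ee_pos: [0.5133, -0.3102, 0.3208]
eef_rot: [3.141, 0.0, -0.387]
force: [-1.1, 0.3, 0.2]
grip_width: 0.0423
grip_force: 0.0
t 1.2 row [ 0.06 -0.09  0.08] [ 0.0001  0.0001 -0.0013] F [-1.1  0.3  0.2] q [-0.6   0.49  1.46 -0.    1.19  1.35] w 0.04228217777121332 0.0
```

View pics/pre.png

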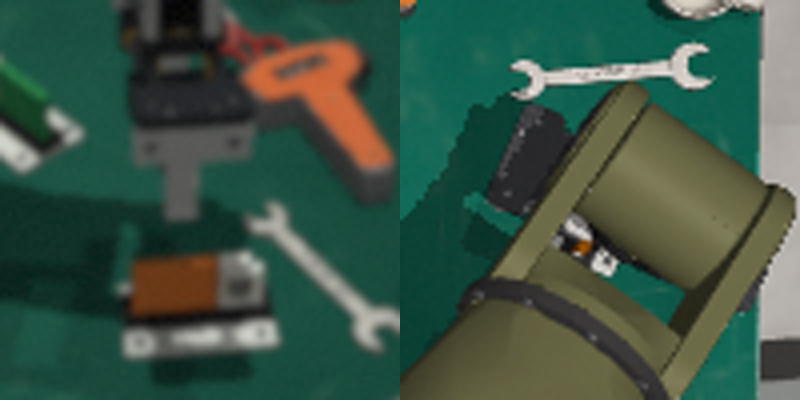

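The near finger at (183,200) is above the amber end at (175,285), and the frosted end is clear. Descending to grasp, then closing.

```bash
python3 -m jog '[[0,-0.05,4,0,0,0],[0,-0.05,7,0,0,0],[0,-0.05,9,0,0,0],[0,-0.05,9.7,0,0,0],[0,-0.05,9.7,0,0,0],[0,-0.05,9.7,0,0,0],[0,-0.05,9.7,0,0,0]]' 
python3 -m jog '[[0,0,0,0,0,0],[0,0,0,0,0,0],[0,0,0,0,0,0],[0,0,0,0,0,0],[0,0,0,0,0,0],[0,0,0,0,0,0],[0,0,0,0,0,0],[0,0,0,0,0,0]]' 0 30
```

```text
time_s: 2.0
ee_pos: [0.5143, -0.3094, 0.2251]
eef_rot: [3.141, -0.002, -0.386]
force: [-0.2, 0.0, 0.2]
grip_width: 0.0422
grip_force: 0.0
time_s: 2.8
ee_pos: [0.5143, -0.3087, 0.2235]
eef_rot: [-3.141, 0.0, -0.386]
force: [3.2, 4.4, -0.3]
grip_width: 0.0082
grip_force: 30.0
```

```bash
python3 -m jog '[[0,0,-1,0,0,0],[0,0,-2.5,0,0,0],[0,0,-5,0,0,0],[0,0,-9,0,0,0],[0,0,-13,0,0,0],[0,0,-15,0,0,0],[0,0,-15,0,0,0],[0,0,-15,0,0,0]]' 
cat >> h.py <<'E'
H=head(.224); RF=np.c_[H[:,1],H[:,0],-H[:,2]]; L=np.array([.0441,.004,.1915]); READ=np.array([.6205,-.0589,.1707])
TF=READ-RF@L
E
python3 - <<'E'
from h import *
from station import ctrl
print(TF); rows(TF,RF); rows(np.array([TF[0]-.03,TF[1],.40]),np.c_[[-np.sin(.224),np.cos(.224),0],[np.cos(.224),np.sin(.224),0],[0,0,-1.]])
cv2.imwrite("pics/lift.png",cv2.resize(ctrl.camera("scene")["img"][140:320,170:410],(720,540),interpolation=cv2.INTER_CUBIC))
E
```

```text
time_s: 3.6
ee_pos: [0.5138, -0.3091, 0.3738]
eef_rot: [3.141, -0.0, -0.386]
force: [-0.1, 0.2, -1.7]
grip_width: 0.008
grip_force: 30.0
[ 0.50728983 -0.1299219   0.31482636]
t 3.6 row [ -7.36 -16.36   5.88] [-0.3929  0.7557 -2.0753] F [-0.1  0.2 -1.7] q [-0.6   0.44  1.41 -0.    1.3   1.35] w 0.007979388996718349 29.991362392902374
t 3.6 row [-10.13 -15.22  -2.63] [ 6.0000e-04  3.0000e-04 -2.1812e+00] F [-0.1  0.2 -1.7] q [-0.6   0.44  1.41 -0.    1.3   1.35] w 0.007979388996718349 29.991362392902374
```

View pics/lift.png

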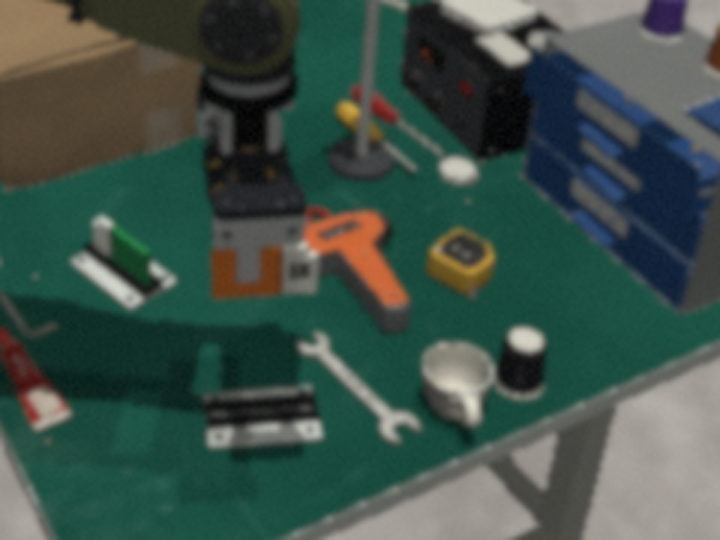

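The plate is lifted level and held at its amber end, with the frosted label end at (300,265) uncovered. The stand is empty and the rest of the table is unchanged. Next I'll turn it towards the reader.

```bash
python3 -m jog '[[-1,-1.5,-0.5,0,0,-0.1],[-2,-3,-1,0,0,-0.24],[-3,-4.5,-1.5,0,0,-0.38],[-4,-6,-2,0,0,-0.52],[-5,-7.5,-2.3,0,0,-0.66],[-6,-9,-2.6,0,0,-0.8],[-7,-10.5,-2.6,0,0,-0.94],[-8,-12,-2.6,0,0,-1.08]]' >/dev/null
python3 -c "
from h import *; rows(np.array([TF[0]-.03,TF[1],.40]),np.c_[[-np.sin(.224),np.cos(.224),0],[np.cos(.224),np.sin(.224),0],[0,0,-1.]])"
```

```text
t 4.45 row [ 1.81 -3.34 -0.16] [-0.0024 -0.     -1.0953] F [ 0.9 -1.  -0.5] q [-0.4   0.22  1.63 -0.    1.29  0.47] w 0.007929733070881607 29.991499185562134
```

```bash
python3 -m jog '[[0.2,-0.4,0,0,0,-0.14],[0.5,-0.8,0,0,0,-0.28],[0.8,-1.2,0,0,0,-0.42],[1,-1.7,0,0,0,-0.56],[1.2,-2.2,0,0,0,-0.7],[1.4,-2.6,0,0,0,-0.84],[1.6,-3,0,0,0,-0.97],[1.8,-3.3,0,0,0,-1.09]]' >/dev/null
python3 -m jog '[[0,0,0,0,0,0],[0,0,0,0,0,0]]' 
python3 -c "
from h import *; rows(TF,RF)"
```

```text
time_s: 5.45
ee_pos: [0.4779, -0.131, 0.3989]
eef_rot: [-3.14, -0.001, 1.78]
force: [-0.1, -0.4, -0.1]
grip_width: 0.0078
grip_force: 30.0
t 5.45 row [-0.51  2.91  8.4 ] [-0.6994  0.0044 -0.0141] F [-0.1 -0.4 -0.1] q [-0.34  0.18  1.68 -0.    1.28 -0.55] w 0.007775116221442532 29.99110221862793
```

```bash
python3 -m jog '[[-0.1,0.4,1,-0.12,0,0],[-0.2,0.9,2.5,-0.25,0,0],[-0.3,1.4,4,-0.38,0,-0.01],[-0.4,2,5.5,-0.5,0,-0.01],[-0.5,2.5,7,-0.6,0,-0.014],[-0.5,2.9,8.4,-0.7,0.004,-0.014],[-0.5,2.9,8.4,-0.7,0.004,-0.014],[-0.5,2.9,8.4,-0.7,0.004,-0.014]]' >/dev/null
python3 -m jog '[[0,0,0,0,0,0],[0,0,0,0,0,0],[0,0,0,0,0,0]]' 
python3 - <<'E'
from h import *
from station import ctrl
rows(TF,RF)
o=ctrl.get_obs(); R=Ro.from_euler("xyz",o["eef_rot"]).as_matrix(); P=o["ee_pos"]
ims=[]
for n in("scene","top"):
    c=ctrl.camera(n); img=c["img"]; X=P+R@L; u,v=proj(c,X).round().astype(int); h=30; w=30
    b=cv2.resize(img[v-h:v+h,u-w:u+w],(400,400),interpolation=cv2.INTER_CUBIC); s=400/60
    # plate outline on label face: frosted end corners, plate y 13/45, z 0/50 (label at y29,z26)
    for dy,dz in((-16,-26),(16,-26),(16,24),(-16,24),(0,0)):
        q=proj(c,P+R@(L+np.array([dy,0,-dz])/1000)); q=(q-[u-w,v-h]+.5)*s; cv2.circle(b,tuple(int(i) for i in q),2,(0,0,255),-1)
    ims.append(b)
cv2.imwrite("pics/final.png",np.hstack(ims))
E
```

```text
time_s: 6.55
ee_pos: [0.5073, -0.1297, 0.3162]
eef_rot: [2.442, 0.001, 1.798]
force: [0.4, -0.3, -0.5]
grip_width: 0.008
grip_force: 30.0
t 6.55 row [-0.02 -0.09  0.1 ] [ 0.0017 -0.001   0.0034] F [ 0.4 -0.3 -0.5] q [-0.37  0.27  1.82  0.74  0.57 -1.14] w 0.007995829841372532 29.99087244272232
```

View pics/final.png

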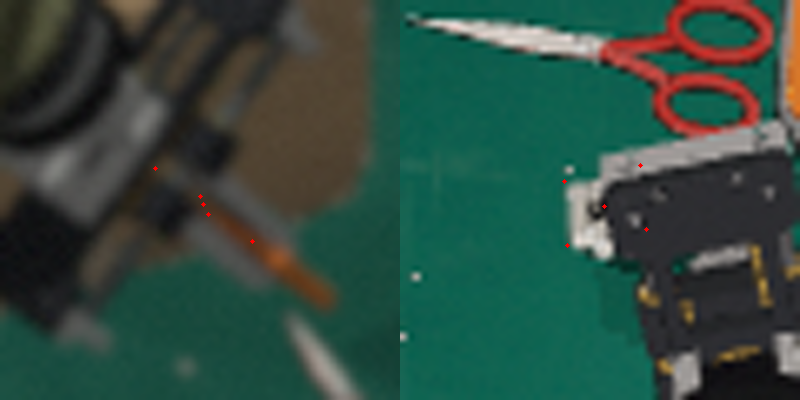

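In both views the frosted end lies where the grasp model predicts: its left edge in the top crop is at x≈567, matching the dots at (564,182) and (568,245). So nothing slipped, and the pose error is about 1 mm. Next I'll let it settle, then hand in.

```bash
python3 -m jog '[[0,0,0,0,0,0],[0,0,0,0,0,0],[0,0,0,0,0,0],[0,0,0,0,0,0]]' 
python3 -c "
from h import *; rows(TF,RF)
from station import ctrl; print(abs(ctrl.get_obs()['joint_vel']).max()); print(ctrl.hand_in())"
```

```text
time_s: 7.05
ee_pos: [0.5073, -0.1297, 0.3156]
eef_rot: [2.442, 0.001, 1.798]
force: [0.5, 0.9, -0.3]
grip_width: 0.0077
grip_force: 30.0
t 7.05 row [-0.02 -0.06  0.06] [ 0.0018 -0.0013  0.0031] F [ 0.5  0.9 -0.3] q [-0.37  0.27  1.82  0.74  0.57 -1.14] w 0.007710214871604018 29.99097168445587
0.0009344719714991149
the job is handed in; nothing more can be done
None
```

I handed the job in at about 7 s: the arm is at rest, holding the amber plate by its plain end at the read point, label up and facing the lens; the tool is within 1 mm of its target, which rests on camera estimates good to a few mm.

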